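Put the shaker away and latch the spice box

TASK

Tidy the blue-and-black shaker into the white spice box: first stand it upright on the worktop and let go of it, then pick it up again and set it down (do not drop it) upright in the box's empty compartment. Then swing the green lid shut and press its front edge down against the springy gasket just until the latch catches and holds, without forcing it further (never more than about 50 N), and leave the other things where they are.

Things in the scene. Friction and masses are not known exactly. Their poses are not given: they have to be found in the camera images.
- shaker_mid (a point): Centre of the loose shaker: a round bottle 103 tall, 44 across with a dark blue and black wrap, its top 24 mm a black cap 46 across; 0.09 to 0.17 kg. The point is on its axis, 51.5 from foot and top; z points from foot to cap. At the start it lies on its side on the worktop, cap roughly to +y (within 0.4 rad); there is room to stand it about there (the sink begins at y = -0.03).
- spice_box: White open box, fixed, 90 (x) x 200 (y), rim 116 high, walls 5, floor 6. Origin under its centre, z up, -x = front with the latch, roughly facing the robot, +x = hinge side. A low divider at y = +31 splits it; the +y side holds a fixed glass pepper jar, the side from y = -95 to +30 (80 in x) is empty. A grey latch housing, 54 wide, stands 32 out from the front just below the rim.
- slot (a point): Middle of the empty compartment's floor (6 mm above the worktop), 6 mm nearer the front than its true middle for clearance to the open lid; axes as the box.
- hinge (a point): Middle of the lid's hinge line, fixed on the box at the back rim, 119 above the worktop; the line runs along the box's y.
- lid_press (a point): Where to press: on the upper face of the lid, mid-width, 76 mm from the hinge line. The lid is a green plate 94 long from the hinge, 202 wide and 8 thick, with a small front tab reaching 111 from the hinge. The point moves with the lid; z is the lid's outward normal, x points to the hinge.
- lid (a joint): Angle of the lid on its stiff hinge (stays where left): 0 level, 1.57 upright, more leans back; starts 1.8 to 2.05. From 0.075 down the front gasket resists and pushes an unlatched lid back up. With 6 to 18 N at lid_press a sprung latch, met at 0.17 to 0.1, catches over the lid's bar at -0.01 to 0.045, differing from box to box; 2 mm lower is a rubber stop (8 N/mm), hard 3.5 mm on. Latched it stays below 0.06.
- garlic: Bystander: garlic bulb, 60 across, behind the box. Origin under its centre.
- tin: Bystander: short food tin, 76 across, 58 tall, right of the sink. Origin under its centre.
- baking_tin: Bystander: round white tin, 62 across, 96 tall, at the far right. Origin under its centre.
Mind the look-alikes: they are no part of the job. Leave any orange or purple look-alike of the part that bears shaker_mid alone.

How it is judged:
By the outcome, as a careful person would: the job done as asked, in the order asked, and still so for the second after the job is handed in, with the robot touching nothing.
It also fails if it takes over 72 s, if anything falls off the work surface, if the arm or the gripper's body presses on something with over 40 N, if the wrist force passes 120 N, or if a joint passes its speed limit or range.

ROBOT

A 6-joint arm with a two-finger parallel gripper is mounted at the origin on a cart in front of the work surface, level with it; the furniture and walls round the work are solid. World frame = base frame: x ahead of the robot, y to its left, z up, the work surface at z = 0. Lengths are in m, angles in rad, forces in N, time in s.
With the tool pointing down it reaches from about 0.325 to 0.9 m from the base axis. Payload 6.1 kg.
Tool frame: the origin (TCP) lies midway between the tips of the shut fingers; the grasp point (between the pads) lies 19 mm behind it; z points along the fingers, y is the line along which they close (so a half turn about z gives the same grasp; the last joint's range is limited). The gripper opens to 85 mm and grips with 20 to 120 N. Pads are 22 mm wide; open, the fingers measure 114 mm over their backs; the gripper's body (76 mm by 85 mm) begins 54 mm behind the grasp point. The pads swing forward as they close: fully open they stand 13 mm farther back than shut.
Start: joints at [-1.381, 0.22, 1.526, -0, 1.395, -0.126], TCP at [0.194, -0.594, 0.231] pointing down, gripper open.
Joint ranges: [-2.98, 2.98], [-0.91, 2.08], [0.09, 2.57], [-1.24, 4.39], [0.2, 2.65], [-2.68, 2.68]. Speed limits (rad/s): [2.57, 2.57, 3.01, 3.14, 3.14, 3.14].

INTERFACE

Orientations are given as [roll, pitch, yaw] about the fixed x, y, z axes, in that order (R = Rz(yaw) Ry(pitch) Rx(roll)).
In Python, from plant import movep, move_l, set_joints, gripper_to, hold, inverse_kinematics, observe, get_image, get_calibration, Unreachable, job_done gives the robot as it stands. Calls block until the motion is done:
- movep(position, orientation): joint-space move of the TCP to a pose.
- move_l(position, feed=0.15, rotation=None, max_force=None): straight line of the TCP; rotation=None keeps the orientation; feed is the mean speed in m/s. With max_force (N) it stops when the force on the tool has changed by that much, and returns True; else False.
- set_joints(angles): joint-space move.
- gripper_to(opening, f_grip=None): finger opening in m; f_grip is the grip in N (None keeps the last); returns when the fingers have stopped.
- hold(seconds).
- inverse_kinematics(position, orientation): joint angles nearest the present ones, or None.
- observe(): the state.
- get_image(name): name is "scene" or "top" or "wrist"; returns (picture, depth): 384x512x3 uint8, red, green, blue; 384x512 float32, m along the optical axis (not along the pixel's ray), 0 where there is no reading.
- get_calibration(name): a dict with "intrinsics" (3x3 intrinsics, pixels), "dist_coeffs" ([k1, k2, p1, p2, k3] as OpenCV has them; the pictures are not rectified), "world_from_camera" (4x4, takes a point from camera to world coordinates). Camera axes: x right, y down, z forward; pixel columns grow to the right and rows downward; lengths in m; the calibration is good to about 2 mm. A picture is of the moment at which its call begins: read the wrist's pose just before it. get_calibration takes no time and is no camera call; for the wrist camera it gives the pose at the moment of the call.
A pose or a line that the arm cannot do raises Unreachable and nothing moves.
- job_done(): hands the job in; it is judged then, once.
The state is a dict: "time_s": time; "q": joint angles; "joint_velocities": joint speeds; "joint_torque": joint torques, N m; "eef_pos": TCP position; "tcp_rot": TCP orientation; "ft_force": force on the tool from outside, world axes, zero at the start; "torque": the same for the moment, N m; "opening": finger opening in m; "grasp_force": force on a finger pad.
Only numpy, scipy, OpenCV 4.12 (cv2) and the standard library are available. Lean on these libraries where they do the work, as an engineer would, in place of code of your own. Each camera call takes 0.05 s, during which the arm holds its last target. There are 200 camera calls.

## Working session

There is one attempt and no reset: what is moved stays moved. The work goes in short steps, each a Python script; the robot and the scene stay as the last script left them, time stands still between calls to the robot, and variables do not carry over. Pictures are saved under pics/ and viewed, at most 10 in all, crops included, and the job is handed in when it is done.

```bash
ls; mkdir -p pics; python3 - <<'E'
from plant import *
import cv2,numpy as np
for n in("scene","top"):
    p,d=get_image(n);c=get_calibration(n)
    cv2.imwrite(f"pics/{n}0.png",p[:,:,::-1]);np.savez(f"pics/{n}0.npz",p=p,d=d,K=c["intrinsics"],D=c["dist_coeffs"],T=c["world_from_camera"])
    print(n,np.round(c["world_from_camera"],3).tolist(),c["dist_coeffs"])
s=observe();print(s)
E
```

```text
pics
scene [[0.501, 0.714, -0.49, 1.174], [0.866, -0.405, 0.295, -0.69], [0.012, -0.572, -0.82, 1.149], [0.0, 0.0, 0.0, 1.0]] [-0.15804798  0.          0.          0.          0.        ]
top [[-0.024, -0.987, 0.157, 0.341], [-1.0, 0.025, 0.0, -0.318], [-0.004, -0.157, -0.988, 1.299], [0.0, 0.0, 0.0, 1.0]] [-0.11531023  0.          0.          0.          0.        ]
{'time_s': 0.1, 'q': array([-1.38108850e+00,  2.21188692e-01,  1.52748159e+00, -4.23600359e-05,
        1.39467855e+00, -1.26080961e-01]), 'joint_velocities': array([-0.00036285, -0.00323348, -0.00325851, -0.00013232, -0.00074998,
        0.00035659]), 'joint_torque': array([ 2.40265808e-04, -4.98242462e+01, -3.90546119e+01, -1.72853847e-04,
        5.71002180e-03,  1.07521407e-05]), 'eef_pos': array([ 0.19399676, -0.59356788,  0.23029096]), 'tcp_rot': array([-3.13984517e+00, -1.79473340e-04,  3.15796091e-01]), 'ft_force': array([-0.22892441, -0.3055723 ,  0.20225447]), 'torque': array([ 0.05847061, -0.02497575, -0.05125562]), 'grasp_force': 0.0, 'opening': 0.08530983871139808}
```

View pics/scene0.png

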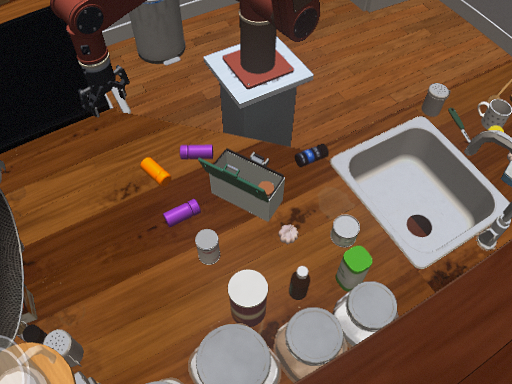

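View pics/top0.png

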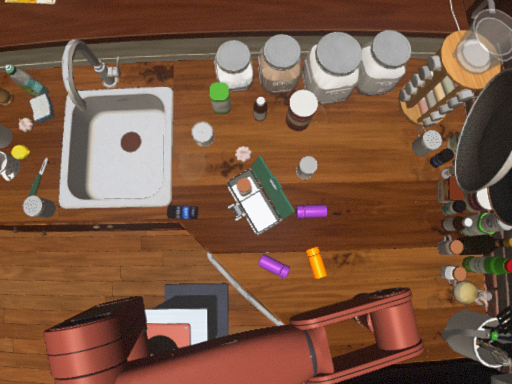

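The scene view shows the shaker at (311,155) and the box at (245,180). In the top view the shaker is at (182,212), with the box at (258,205), its lid leaning to the right/back, and the latch at (237,211).

```bash
cat > h.py <<'E'
import numpy as np,cv2
def cloud(p,d,K,D,T):
    h,w=d.shape;u,v=np.meshgrid(np.arange(w),np.arange(h))
    n=cv2.undistortPoints(np.stack([u,v],-1).reshape(-1,1,2).astype(float),np.array(K),np.array(D)).reshape(h,w,2)
    c=np.concatenate([n*d[...,None],d[...,None],np.ones((h,w,1))],-1)
    W=(c@np.array(T).T)[...,:3]; W[d==0]=np.nan
    return W
def load(n): 
    z=np.load(f"pics/{n}.npz");return z['p'],cloud(z['p'],z['d'],z['K'],z['D'],z['T'])
E
python3 - <<'E'
from h import *
for n,s,b,big in(("top0",(slice(200,224),slice(162,204)),(252,205),(slice(150,245),slice(220,300))),("scene0",(slice(138,172),slice(288,335)),(245,180),(slice(140,225),slice(190,295)))):
    p,W=load(n)
    print(n,"table z",np.nanmedian(W[225:240,120:160,2]) if n=="top0" else np.nanmedian(W[230:250,120:180,2]))
    q=W[s].reshape(-1,3);c=p[s].reshape(-1,3).astype(int)
    m=(q[:,2]>.012)&(q[:,2]<.06);q=q[m];print("shaker n",m.sum(),"zmax",np.percentile(q[:,2],[50,95,99]))
    (cx,cy),(w,h),a=cv2.minAreaRect((q[:,:2]*1000).astype(np.float32));print("rect",cx,cy,w,h,a,cv2.fitLine(q[:,:2].astype(np.float32),cv2.DIST_L2,0,.01,.01).ravel())
    # box rim
    P=p[big].reshape(-1,3).astype(int);Q=W[big].reshape(-1,3)
    white=(P.max(1)-P.min(1)<25)&(P.min(1)>110)
    green=(P[:,1]-P[:,0]>25)&(P[:,1]-P[:,2]>8)
    r=Q[white&(abs(Q[:,2]-.116)<.008)];print("rim",len(r),np.median(r[:,2]),cv2.minAreaRect((r[:,:2]*1000).astype(np.float32)))
    g=Q[green&(Q[:,2]>.1)];print("green",len(g),g.min(0),g.max(0))
    m0=g.mean(0);U,S,V=np.linalg.svd(g-m0,full_matrices=False);print("plane",m0,V.round(3).tolist(),S)
    hh=Q[(abs(Q[:,2]-.116)<.012)]
    big2=cv2.resize(cv2.cvtColor(p[big],cv2.COLOR_RGB2BGR),None,fx=5,fy=5,interpolation=cv2.INTER_CUBIC);cv2.imwrite(f"pics/{n}_box.png",big2)
    np.savetxt(f"pics/{n}_rim.txt",r)
t=cv2.imread("pics/top0_box.png");s=cv2.imread("pics/scene0_box.png")
t=cv2.resize(t,(400,475));s=cv2.resize(s,(400,324));o=np.zeros((475,800,3),np.uint8);o[:,:400]=t;o[:324,400:]=s;cv2.imwrite("pics/box.png",o)
E
```

```text
top0 table z -0.9035971564683225
shaker n 381 zmax [0.04142474 0.04666236 0.04849591]
rect 486.2734680175781 -79.7213134765625 101.90552520751953 45.11936569213867 85.30047607421875 [ 0.06257409  0.9980403   0.48454645 -0.08198883]
rim 132 0.11587017549355028 ((498.5050048828125, -311.40155029296875), (198.38429260253906, 125.15494537353516), 29.414592742919922)
green 839 [ 0.44869289 -0.44472261  0.11378064] [ 0.63180731 -0.32658139  0.22371353]
plane [ 0.53703498 -0.3862137   0.17411812] [[-0.871, -0.492, -0.004], [0.15, -0.272, 0.951], [-0.469, 0.827, 0.311]] [1.67211643 0.84037432 0.05331414]
scene0 table z 0.0001463969525623554
shaker n 450 zmax [0.03950957 0.04783765 0.05038335]
rect 486.6660461425781 -81.55264282226562 105.7879638671875 44.99860382080078 84.74139404296875 [ 0.12785895  0.9917924   0.4922758  -0.08702641]
rim 116 0.11591130405956607 ((509.7510986328125, -287.626953125), (206.92132568359375, 82.42646026611328), 4.592310905456543)
green 205 [ 0.45968716 -0.44853802  0.18092011] [ 0.63107595 -0.34946343  0.22604437]
plane [ 0.54894552 -0.39670468  0.20970034] [[0.87, 0.493, -0.004], [0.013, -0.031, -0.999], [-0.492, 0.87, -0.033]] [0.79831523 0.09788526 0.04359279]
```

View pics/box.png

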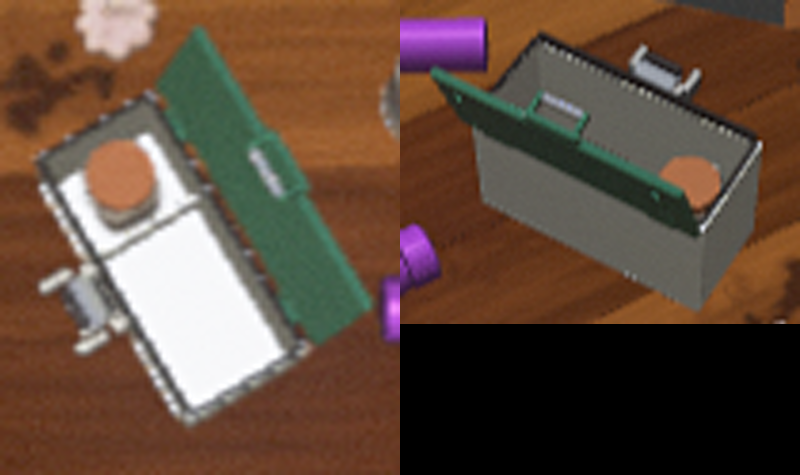

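The close-up shows box yaw of about -60°: the latch is on the +y/-x side, the pepper jar on the far end, and the near compartment is empty. Next I fit the poses and check that the grasps are reachable.

```bash
cat > fit.py <<'E'
from h import *
from scipy.optimize import least_squares
R=[np.loadtxt(f"pics/{n}_rim.txt") for n in("top0","scene0")]
def res(x,r):
    c,s=np.cos(x[2]),np.sin(x[2]);d=r[:,:2]-x[:2]
    u=abs(d@[c,s]);v=abs(d@[-s,c])
    du,dv=u-.0425,v-.0975
    out=np.hypot(np.maximum(du,0),np.maximum(dv,0))
    ins=np.minimum(-du,-dv)
    e=np.where((du>0)|(dv>0),out,ins)
    return e
for n,r in(("top",R[0]),("scene",R[1]),("both",np.vstack(R))):
    best=min((least_squares(res,[.50+a,-.32+b,-1.056],args=(r,),loss='soft_l1',f_scale=.002) for a in(-.01,.01) for b in(-.015,0.015)),key=lambda f:f.cost)
    print(n,best.x.round(4),best.cost,np.median(abs(res(best.x,r))))
x=best.x;c,s=np.cos(x[2]),np.sin(x[2])
for n in("top0","scene0"):
    p,W=load(n);Q=W.reshape(-1,3);P=p.reshape(-1,3).astype(int)
    d=Q[:,:2]-x[:2];u=d@[c,s];v=d@[-s,c]
    for nm,m in(("floor",(abs(u)<.03)&(v>-.085)&(v<.02)&(Q[:,2]<.03)),("jar",(abs(u)<.038)&(v>.035)&(v<.092)&(Q[:,2]>.05)&(P[:,0]-P[:,2]>50)),
       ("lid",(u>.04)&(u<.13)&(abs(v)<.1)&(Q[:,2]>.125)&(P[:,1]-P[:,0]>20))):
        k=np.array([u[m],v[m],Q[m,2]]).T
        print(n,nm,len(k),*(np.percentile(k,[2,50,98],axis=0).round(4).tolist() if len(k) else []))
        if nm=="lid": 
            A=np.polyfit(k[:,2],k[:,0],1);print(" lid u at z=.119",np.polyval(A,.119),"angle",np.pi/2+np.arctan(A[0]))
# shaker cylinder fit
S=[]
for n,sl in(("top0",(slice(196,228),slice(158,208))),("scene0",(slice(134,176),slice(284,339)))):
    p,W=load(n);q=W[sl].reshape(-1,3);q=q[(q[:,2]>.012)&(q[:,2]<.055)&(abs(q[:,0]-.4865)<.04)&(abs(q[:,1]+.08)<.07)];S.append(q)
def cyl(y,q):
    a=np.array([np.sin(y[1]),np.cos(y[1])]);d=q[:,:2]-[y[0],-.08]
    return np.hypot(d@[a[1],-a[0]],q[:,2]-.0225)-.0223
for n,q in(("t",S[0]),("s",S[1]),("b",np.vstack(S))):
    f=least_squares(cyl,[.486,.08],args=(q,),loss='soft_l1',f_scale=.002).x
    a=np.array([np.sin(f[1]),np.cos(f[1])]);l=(q[:,:2]-[f[0],-.08])@a
    print(n,"x at y=-.08",f,"ends",np.percentile(l,[1,99])-.08, np.percentile(q[:,2],99))
E
python3 fit.py
```

```text
top [ 0.4998 -0.3122 -1.0399] 0.0013909583758468715 0.003851969495206907
scene [ 0.501  -0.3156 -1.1199] 0.0012462453802549217 0.003117152295259669
both [ 0.5007 -0.3142 -1.0975] 0.002727111780821562 0.0038981109145852268
top0 floor 414 [-0.0281, -0.0824, -0.0007] [0.0053, -0.0321, 0.0055] [0.0292, 0.0176, 0.0111]
top0 jar 155 [-0.0063, 0.0429, 0.088] [0.0137, 0.0633, 0.0955] [0.0339, 0.0843, 0.1004]
top0 lid 845 [0.0647, -0.093, 0.128] [0.0806, -0.0019, 0.1753] [0.0977, 0.0944, 0.2199]
 lid u at z=.119 0.06280815437473186 angle 1.88339668200399
scene0 floor 59 [-0.0268, -0.0797, 0.0172] [-0.024, -0.0305, 0.0243] [-0.02, 0.0079, 0.0297]
scene0 jar 137 [-0.0093, 0.0421, 0.0926] [0.0106, 0.0643, 0.0974] [0.0285, 0.0828, 0.1021]
scene0 lid 226 [0.0858, -0.0916, 0.1924] [0.0956, 0.0139, 0.2082] [0.1013, 0.0957, 0.2227]
 lid u at z=.119 0.09703274078373675 angle 1.5514225684127971
t x at y=-.08 [0.48655641 0.05990449] ends [-0.12989347 -0.03125484] 0.04842806699090118
s x at y=-.08 [0.48448439 0.08220996] ends [-0.13308045 -0.03222368] 0.05038334903128722
b x at y=-.08 [0.48543934 0.07161857] ends [-0.13277795 -0.03179801] 0.04941932599185759
```

```bash
python3 - <<'E'
from plant import *
import numpy as np
from scipy.spatial.transform import Rotation as Ro
g=.1 # shaker yaw: axis (sin g, cos g)
a=np.array([np.sin(g),np.cos(g),0]);pz=np.array([a[1],-a[0],0]) # a=axis to cap, pz=perp
for tilt in np.deg2rad([0,15,25,35]):
  for sg in(1,-1):
    out=[]
    for rot in(0,45,90):
      t=-tilt  # angle from down toward cap
      ang=t+np.deg2rad(rot)
      z=np.array([0,0,-1])*np.cos(ang)+a*np.sin(ang); y=sg*pz; x=np.cross(y,z)
      e=Ro.from_matrix(np.array([x,y,z]).T).as_euler('xyz')
      q=inverse_kinematics(np.array([.485,-.08,.023 if rot==0 else .075])+z*.019,e)
      out.append(None if q is None else np.round(q,2).tolist())
    print(np.rad2deg(tilt).round(),sg,out)
E
```

```text
0.0 1 [[-0.32, 0.2, 2.02, -0.0, 0.91, -0.22], [-0.72, 0.4, 1.87, 0.62, 1.43, -0.89], [-0.85, 0.93, 1.61, 0.92, 1.96, -1.11]]
0.0 -1 [None, [-0.72, 0.4, 1.87, 0.62, 1.43, 2.25], [-0.85, 0.93, 1.61, 0.92, 1.96, 2.04]]
15.0 1 [[-0.16, 0.23, 2.02, -0.33, 0.9, 0.15], [-0.62, 0.26, 1.93, 0.47, 1.26, -0.74], [-0.83, 0.75, 1.7, 0.83, 1.78, -1.06]]
15.0 -1 [None, [-0.62, 0.26, 1.93, 0.47, 1.26, 2.41], [-0.83, 0.75, 1.7, 0.83, 1.78, 2.08]]
25.0 1 [[-0.05, 0.28, 2.0, -0.54, 0.95, 0.39], [-0.53, 0.18, 1.97, 0.35, 1.16, -0.6], [-0.81, 0.63, 1.76, 0.76, 1.67, -1.02]]
25.0 -1 [None, [-0.53, 0.18, 1.97, 0.35, 1.16, 2.54], [-0.81, 0.63, 1.76, 0.76, 1.67, 2.12]]
35.0 1 [[0.04, 0.36, 1.97, -0.72, 1.04, 0.59], [-0.43, 0.13, 1.99, 0.19, 1.08, -0.43], [-0.77, 0.51, 1.82, 0.7, 1.55, -0.96]]
35.0 -1 [[0.04, 0.36, 1.97, -0.72, 1.04, -2.55], None, [-0.77, 0.51, 1.82, 0.7, 1.55, 2.18]]<sys>:0: UserWarning: Gimbal lock detected. Setting third angle to zero since it is not possible to uniquely determine all angles.
```

```bash
cat > fit2.py <<'E'
from h import *
yaw=-1.0567;c,s=np.cos(yaw),np.sin(yaw);o=np.array([.5,-.314])
for n in("top0","scene0"):
    p,W=load(n);Q=W.reshape(-1,3);P=p.reshape(-1,3).astype(int)
    d=Q[:,:2]-o;u=d@[c,s];v=d@[-s,c];z=Q[:,2]
    near=(abs(u)<.1)&(abs(v)<.13)&(z>.0)
    gr=(P.max(1)-P.min(1)<30)
    hist=lambda x,r:dict(zip((np.histogram(x,bins=r)[1][:-1]*1000).round().astype(int).tolist(),np.histogram(x,bins=r)[0].tolist()))
    m=near&(z>.02)&(z<.112)&gr&(abs(v)<.08);print(n,"walls u",hist(u[m],np.arange(-.08,.081,.005)))
    m=near&(z>.02)&(z<.112)&gr&(abs(u)<.03);print(n,"walls v",hist(v[m],np.arange(-.12,.121,.005)))
    m=near&(abs(z-.116)<.005)&(abs(v)<.09)&(abs(v-0)>.035);print(n,"rim u",hist(u[m],np.arange(-.08,.081,.005)))
    m=near&(abs(z-.116)<.005)&(abs(u)<.035);print(n,"rim v",hist(v[m],np.arange(-.12,.121,.005)))
    gm=(P[:,1]-P[:,0]>15)&near&(z>.12);k=np.array([u,v,z]).T[gm]
    print(n,"green v",np.percentile(k[:,1],[1,99]),"z top",np.percentile(k[:,2],99), "u,z bins",[(zz,np.median(k[abs(k[:,2]-zz)<.004,0]).round(4)) for zz in(.13,.15,.17,.19,.21,.22)])
E
python3 fit2.py
```

```text
top0 walls u {-80: 0, -75: 0, -70: 2, -65: 7, -60: 6, -55: 7, -50: 9, -45: 2, -40: 10, -35: 31, -30: 41, -25: 2, -20: 8, -15: 8, -10: 23, -5: 12, 0: 8, 5: 7, 10: 7, 15: 7, 20: 5, 25: 8, 30: 7, 35: 6, 40: 4, 45: 3, 50: 4, 55: 134, 60: 2, 65: 0, 70: 0, 75: 0}
top0 walls v {-120: 0, -115: 0, -110: 0, -105: 0, -100: 19, -95: 2, -90: 2, -85: 1, -80: 1, -75: 2, -70: 2, -65: 2, -60: 0, -55: 2, -50: 2, -45: 2, -40: 1, -35: 1, -30: 2, -25: 2, -20: 1, -15: 2, -10: 0, -5: 1, 0: 1, 5: 1, 10: 0, 15: 1, 20: 1, 25: 1, 30: 31, 35: 15, 40: 18, 45: 8, 50: 5, 55: 3, 60: 13, 65: 7, 70: 5, 75: 3, 80: 5, 85: 3, 90: 6, 95: 60, 100: 0, 105: 0, 110: 0, 115: 0}
top0 rim u {-80: 0, -75: 0, -70: 0, -65: 0, -60: 0, -55: 0, -50: 0, -45: 0, -40: 0, -35: 0, -30: 6, -25: 0, -20: 0, -15: 0, -10: 0, -5: 0, 0: 0, 5: 0, 10: 0, 15: 0, 20: 0, 25: 0, 30: 0, 35: 0, 40: 0, 45: 0, 50: 0, 55: 43, 60: 22, 65: 1, 70: 0, 75: 0}
top0 rim v {-120: 0, -115: 0, -110: 0, -105: 0, -100: 23, -95: 5, -90: 1, -85: 0, -80: 1, -75: 0, -70: 1, -65: 0, -60: 0, -55: 0, -50: 1, -45: 0, -40: 0, -35: 0, -30: 1, -25: 0, -20: 0, -15: 1, -10: 0, -5:
[... 1121 characters left out ...]
75: 0, -70: 0, -65: 0, -60: 0, -55: 0, -50: 0, -45: 0, -40: 0, -35: 0, -30: 29, -25: 40, -20: 0, -15: 0, -10: 0, -5: 0, 0: 0, 5: 0, 10: 0, 15: 0, 20: 0, 25: 0, 30: 0, 35: 0, 40: 0, 45: 0, 50: 0, 55: 0, 60: 0, 65: 7, 70: 0, 75: 0}
scene0 rim v {-120: 0, -115: 0, -110: 0, -105: 5, -100: 27, -95: 3, -90: 4, -85: 4, -80: 3, -75: 3, -70: 1, -65: 3, -60: 4, -55: 3, -50: 3, -45: 3, -40: 3, -35: 3, -30: 5, -25: 2, -20: 4, -15: 5, -10: 4, -5: 4, 0: 3, 5: 2, 10: 3, 15: 4, 20: 4, 25: 2, 30: 3, 35: 1, 40: 2, 45: 4, 50: 3, 55: 5, 60: 3, 65: 2, 70: 4, 75: 3, 80: 6, 85: 2, 90: 20, 95: 24, 100: 0, 105: 0, 110: 0, 115: 0}
scene0 green v [-0.09662763  0.09423719] z top 0.22455105077759158 u,z bins [(0.13, np.float64(nan)), (0.15, np.float64(nan)), (0.17, np.float64(nan)), (0.19, np.float64(0.0953)), (0.21, np.float64(0.0962)), (0.22, np.float64(0.097))]
  return _methods._mean(a, axis=axis, dtype=dtype,
  ret = ret.dtype.type(ret / rcount)
```

```bash
cat >> h.py <<'E'
from scipy.spatial.transform import Rotation as Ro
YAW=-1.0567;BX=np.array([.5067,-.3280])
def box(u,v,z): # box frame -> world
    c,s=np.cos(YAW),np.sin(YAW);return np.array([BX[0]+c*u-s*v,BX[1]+s*u+c*v,z])
def tool(phi,ang):
    "heading phi (world), ang = angle of tool z up from straight down; tool y = right of heading"
    a=np.array([np.cos(phi),np.sin(phi),0]);z=np.array([0,0,-np.cos(ang)])+a*np.sin(ang);y=np.array([a[1],-a[0],0])
    return Ro.from_matrix(np.array([np.cross(y,z),y,z]).T).as_euler('xyz'),z
E
python3 - <<'E'
from plant import *
from h import *
d=np.deg2rad
for t in(25,32):
  e,z=tool(np.pi/2-.07,d(-t));print(t,"pre",[None if (q:=inverse_kinematics(np.array([.4856,-.077,.023+h])+z*.019,e)) is None else q.round(2).tolist() for h in(0,.1,.2)])
  for phi in(0,20,40,60):
    e,z=tool(d(phi),d(90-t))
    print(t,phi,[None if (q:=inverse_kinematics(np.array([.485,-.10,h])+z*.019,e)) is None else q.round(2).tolist() for h in(.056,.15)])
E
```

```text
25 pre [[-0.05, 0.28, 2.01, -0.55, 0.94, 0.37], [-0.05, 0.09, 1.98, -0.49, 1.12, 0.25], [-0.05, -0.04, 1.91, -0.45, 1.31, 0.15]]
25 0 [None, None]
25 20 [[-1.01, 0.25, 2.46, 1.57, 1.09, -1.1], [-1.01, -0.13, 2.52, 1.4, 1.12, -0.73]]
25 40 [[-1.02, 0.39, 2.24, 1.22, 1.26, -1.03], [-1.02, 0.11, 2.28, 1.17, 1.35, -0.81]]
25 60 [[-0.95, 0.53, 2.0, 0.98, 1.44, -1.01], [-0.95, 0.31, 2.03, 0.97, 1.55, -0.86]]
32 pre [[0.02, 0.33, 1.99, -0.68, 1.0, 0.52], [0.02, 0.14, 1.97, -0.61, 1.16, 0.38], [0.02, 0.0, 1.91, -0.57, 1.33, 0.26]]
32 0 [None, None]
32 20 [[-0.95, 0.13, 2.47, 1.48, 0.96, -0.92], [-0.95, -0.22, 2.5, 1.27, 1.03, -0.54]]
32 40 [[-0.97, 0.29, 2.25, 1.16, 1.17, -0.92], [-0.97, 0.03, 2.28, 1.08, 1.27, -0.69]]
32 60 [[-0.92, 0.44, 2.03, 0.93, 1.36, -0.94], [-0.92, 0.23, 2.05, 0.9, 1.48, -0.79]]
```

```bash
python3 - <<'E'
from plant import *
from h import *
d=np.deg2rad
gripper_to(.085,40)
e,z=tool(np.pi/2-.07,d(-25));g=np.array([.4856,-.077,.023])+z*.019
p=observe()["eef_pos"];move_l([p[0],p[1],.40],feed=.25)
movep(g-[0,0,0]+np.array([0,0,.30])-0*z,e)
move_l(g-z*.10,feed=.25)
P,D=get_image("wrist");cv2.imwrite("pics/w1.png",P[:,:,::-1])
print("contact",move_l(g,feed=.1,max_force=12))
gripper_to(.03,45)
s=observe();print(s["opening"],s["grasp_force"],s["eef_pos"],s["time_s"],s["ft_force"])
move_l(s["eef_pos"]+[0,0,.13],feed=.15)
s=observe();print(s["opening"],s["grasp_force"],s["ft_force"])
P,D=get_image("scene");cv2.imwrite("pics/s1.png",np.vstack([cv2.resize(P[60:280,180:440,::-1],(700,592))]))
E
```

```text
contact False
0.0432802264518501 45.79383432632312 [ 0.48554586 -0.0848747   0.00631251] 5.9583 [-0.45108711  1.96186809  4.49371215]
0.042857249773381116 45.800372804515064 [ 0.18056084  0.24740104 -0.86871213]
```

View pics/s1.png

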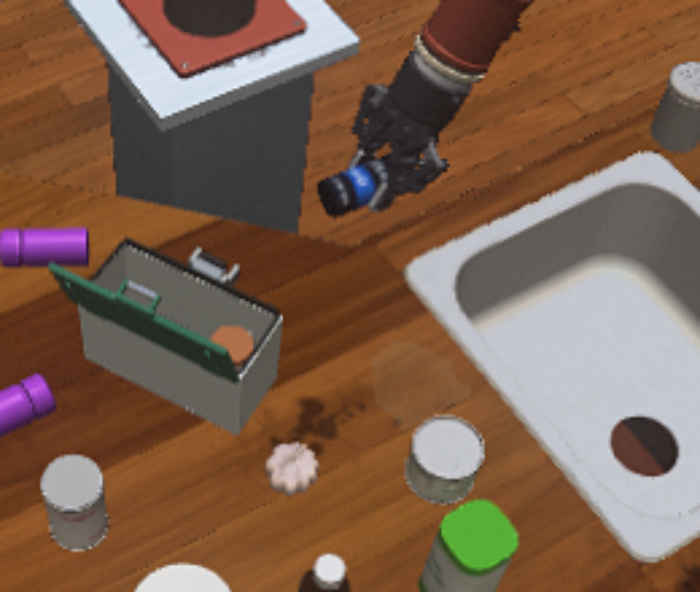

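The shaker is held, at (355,190) in the crop. Now I stand it up.

```bash
python3 - <<'E'
from plant import *
from h import *
d=np.deg2rad
e1,z1=tool(d(70),d(20));e,z=tool(d(50),d(65))
movep(np.array([.475,-.10,.16])+z1*.019,e1)
g=np.array([.475,-.10,.0565])+z*.019
movep(g+[0,0,.05],e)
move_l(g+[0,0,.012],feed=.1)
print("contact",move_l(g-[0,0,.012],feed=.02,max_force=3))
s=observe();print((s["eef_pos"]-z*.019).round(4),s["ft_force"],s["opening"])
P,D=get_image("scene");a=P[90:200,250:400,::-1]
c=get_calibration("scene");np.savez("pics/s2.npz",p=P,d=D,K=c["intrinsics"],D=c["dist_coeffs"],T=c["world_from_camera"])
cv2.imwrite("pics/s2.png",cv2.resize(a,(750,550)));print(s["time_s"])
E
```

```text
contact True
[ 0.4751 -0.0999  0.0556] [-0.47243322 -0.39716086  4.55356267] 0.043041140972569884
9.8
```

View pics/s2.png

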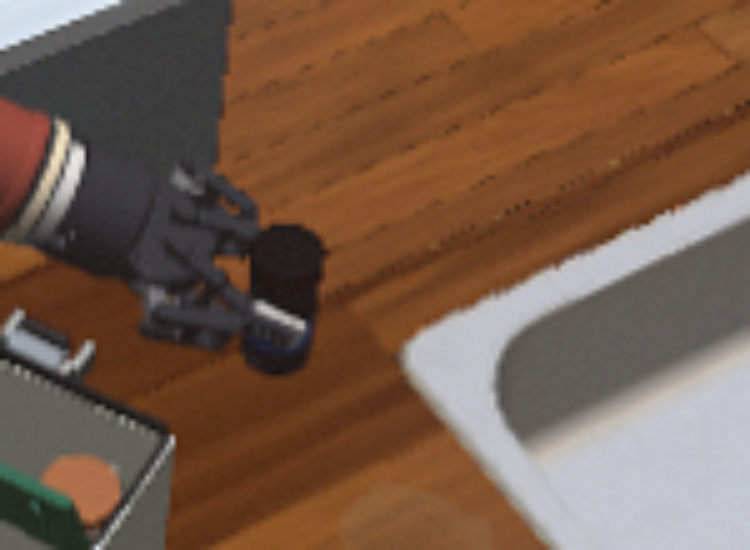

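The shaker stands upright at (285,300), with foot contact at the expected height. I release it, back off, and locate it again.

```bash
python3 - <<'E'
from plant import *
from h import *
d=np.deg2rad
_,z=tool(d(50),d(65))
gripper_to(.085)
hold(.2)
p=observe()["eef_pos"];move_l(p-z*.11,feed=.12)
p=observe()["eef_pos"];move_l(p+[0,0,.12],feed=.2)
for n in("scene","top"):
    P,D=get_image(n);c=get_calibration(n)
    W=cloud(P,D,c["intrinsics"],c["dist_coeffs"],c["world_from_camera"]);q=W.reshape(-1,3)
    q=q[(np.hypot(q[:,0]-.475,q[:,1]+.1)<.06)&(q[:,2]>.02)&(q[:,2]<.14)]
    t=q[abs(q[:,2]-np.percentile(q[:,2],97))<.006]
    print(n,len(q),"top z",np.percentile(q[:,2],[90,98]),len(t),t.mean(0),np.ptp(t,0),cv2.minEnclosingCircle((t[:,:2]*1e3).astype(np.float32)))
    cv2.imwrite(f"pics/{n}3.png",P[:,:,::-1])
    for zz in(.03,.05,.07,.09):
        k=q[abs(q[:,2]-zz)<.008]
        if len(k)>8:
            f=cv2.minEnclosingCircle((k[:,:2]*1e3).astype(np.float32));print(zz,len(k),k.mean(0).round(4))
# downward grasp orientation for the box: tool y along box y, either sign
for yw in (YAW,YAW+np.pi,0,np.pi/2,-np.pi/2):
    for pos in([.475,-.1,.069],[.475,-.1,.2],box(-.006,-.0325,.075),box(-.006,-.0325,.30)):
        q=inverse_kinematics(pos,[np.pi,0,yw]);print(round(yw,2),None if q is None else q.round(2).tolist())
print(observe()["time_s"])
E
```

```text
scene 372 top z [0.10356286 0.10586115] 114 [ 0.47759684 -0.09937513  0.10272021] [0.04421648 0.0428153  0.00945545] ((477.259521484375, -98.749267578125), 24.495681762695312)
0.03 49 [ 0.489  -0.1083  0.0294]
0.05 48 [ 0.4868 -0.11    0.0495]
0.07 51 [ 0.4888 -0.1081  0.071 ]
0.09 56 [ 0.4872 -0.1074  0.0907]
top 199 top z [0.10480999 0.10692174] 126 [ 0.47576158 -0.09784472  0.1026609 ] [0.04283032 0.03985456 0.00780478] ((475.8878173828125, -98.16024017333984), 22.633302688598633)
0.05 11 [ 0.4682 -0.1135  0.0464]
0.07 10 [ 0.4694 -0.1149  0.0686]
0.09 19 [ 0.4721 -0.1097  0.0922]
-1.06 [-0.37, 0.07, 2.02, -0.0, 1.05, 2.26]
-1.06 [-0.37, -0.09, 1.92, -0.0, 1.32, 2.26]
-1.06 [-0.75, 0.28, 1.76, -0.0, 1.1, 1.87]
-1.06 [-0.75, 0.09, 1.55, -0.0, 1.51, 1.87]
2.08 [-0.37, 0.07, 2.02, 0.0, 1.05, -0.88]
2.08 [-0.37, -0.09, 1.92, 0.0, 1.32, -0.88]
2.08 [-0.75, 0.28, 1.76, 0.0, 1.1, -1.27]
2.08 [-0.75, 0.09, 1.55, 0.0, 1.51, -1.27]
0 [-0.37, 0.07, 2.02, -0.0, 1.05, 1.2]
0 [-0.37, -0.09, 1.92, -0.0, 1.32, 1.2]
0 [-0.75, 0.28, 1.76, -0.0, 1.1, 0.82]
0 [-0.75, 0.09, 1.55, -0.0, 1.51, 0.82]
1.57 [-0.37, 0.07, 2.02, 0.0, 1.05, -0.37]
1.57 [-0.37, -0.09, 1.92, 0.0, 1.32, -0.37]
1.57 [-0.75, 0.28, 1.76, 0.0, 1.1, -0.75]
1.57 [-0.75, 0.09, 1.55, 0.0, 1.51, -0.75]
-1.57 None
-1.57 None
-1.57 [-0.75, 0.28, 1.76, -0.0, 1.1, 2.39]
-1.57 [-0.75, 0.09, 1.55, -0.0, 1.51, 2.39]
12.4583
```

The shaker stands freely: its cap is at (0.4765, -0.0987) and its top at 0.104. Next I pick it up from above.

```bash
python3 - <<'E'
from plant import *
from h import *
s=observe();T=get_calibration("wrist")["world_from_camera"];R=Ro.from_euler('xyz',s["tcp_rot"])
co=R.inv().apply(T[:3,3]-s["eef_pos"]);print("cam in tool",co.round(3))
best=None
for yw in(YAW,YAW+np.pi):
    w=Ro.from_euler('xyz',[np.pi,0,yw]).apply(co);u=w[:2]@[np.cos(YAW),np.sin(YAW)];print(yw,"cam u",u.round(3))
    if best is None or u<best[0]: best=(u,yw)
e=[np.pi,0,best[1]];print(best)
movep([.4765,-.0987,.22],e)
print("c",move_l([.4765,-.0987,.067],feed=.12,max_force=10))
gripper_to(.03,45)
s=observe();print(s["opening"],s["grasp_force"],s["eef_pos"],s["ft_force"])
move_l([.4765,-.0987,.25],feed=.15)
s=observe();print(s["opening"],s["ft_force"],s["time_s"])
a=box(-.006,-.0325,.25);move_l(a,feed=.2)
P,D=get_image("top");t=P[130:260,190:320,::-1];P2,D2=get_image("scene");u=P2[90:220,190:320,::-1]
c=get_calibration("top");np.savez("pics/top4.npz",p=P,d=D,K=c["intrinsics"],D=c["dist_coeffs"],T=c["world_from_camera"])
P3,_=get_image("wrist")
cv2.imwrite("pics/c4.png",np.hstack([cv2.resize(u,(400,400)),cv2.resize(P3[:,:,::-1],(400,400))]))
print(a)
E
```

```text
cam in tool [ 0.083 -0.    -0.143]
-1.0567 cam u 0.083
2.084892653589793 cam u -0.083
(np.float64(-0.08334925373428602), 2.084892653589793)
c False
0.04509046231353579 45.64704179763794 [ 0.47688876 -0.09886057  0.06760762] [-1.64789605  0.10500344  3.95942778]
0.044783985554746664 [ 0.69187659 -0.27374727 -1.7760761 ] 16.6833
[ 0.47545054 -0.33875739  0.25      ]
```

View pics/c4.png

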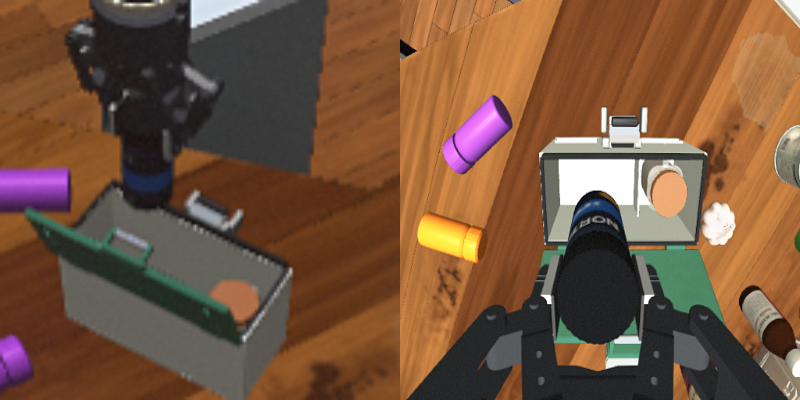

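The wrist view shows the shaker over the empty compartment, which spans (555-640,160-245), with the box edges square to the gripper. I check the rim with the wrist depth, then set the shaker down.

```bash
python3 - <<'E'
from plant import *
from h import *
import sys
c=get_calibration("wrist");P,D=get_image("wrist")
W=cloud(P,D,c["intrinsics"],c["dist_coeffs"],c["world_from_camera"]).reshape(-1,3)
d=W[:,:2]-BX;k,s=np.cos(YAW),np.sin(YAW);u=d@[k,s];v=d@[-s,k];z=W[:,2]
r=(abs(z-.116)<.004)
fr=u[r&(abs(v)>.04)&(abs(v)<.09)&(u<-.02)&(u>-.07)];lo=v[r&(v<-.08)&(v>-.12)&(abs(u)<.03)];hi=v[r&(v>.08)&(v<.12)&(abs(u)<.03)]
print([np.percentile(x,[3,50,97]).round(4).tolist() if len(x) else None for x in(fr,lo,hi)])
fl=(z<.012)&(abs(u)<.05)&(v>-.11)&(v<.028);print("floor",np.percentile(u[fl],1),np.percentile(v[fl],[1,99]),np.median(z[fl]))
du=np.median(fr)+.0425;dv=(np.median(lo)+np.median(hi))/2;print(du,dv)
if abs(du)>.006 or abs(dv)>.006: sys.exit("check")
a=box(-.006+du/2,-.0325+dv/2,0)
move_l([*a[:2],.250],feed=.1)
print(move_l([*a[:2],.085],feed=.1,max_force=8))
print("floor contact",move_l([*a[:2],.062],feed=.015,max_force=3))
o=observe();print(o["eef_pos"],o["ft_force"],o["opening"],o["time_s"])
E
```

```text
[[-0.0448, -0.0442, -0.0437], [-0.1011, -0.0965, -0.0957], [0.0928, 0.0942, 0.097]]
floor -0.04927049598686724 [-0.1040556   0.02668986] 0.0073147620666982605
-0.0017050733180169336 -0.0011583742060815375
False
floor contact True
[ 0.47449784 -0.33837479  0.07365873] [-0.48985691 -0.32071825  4.86248457] 0.04484197817494154 21.1417
```

```bash
python3 - <<'E'
from plant import *
from h import *
gripper_to(.066);hold(.2)
p=observe()["eef_pos"];move_l([p[0],p[1],.16],feed=.08)
move_l([p[0],p[1],.30],feed=.25)
P,D=get_image("wrist");c=get_calibration("wrist")
W=cloud(P,D,c["intrinsics"],c["dist_coeffs"],c["world_from_camera"]).reshape(-1,3)
P2,D2=get_image("scene");u=P2[90:220,190:320,::-1]
cv2.imwrite("pics/c5.png",np.hstack([cv2.resize(u,(400,400)),cv2.resize(P[:,:,::-1],(400,400))]))
gripper_to(0.0)
print(observe()["time_s"])
# lid pushing reachability: closed fingers, tool tilted by ang towards -u
d=np.deg2rad
for yw in(YAW,YAW+np.pi):
  for (u_,z_) in((.15,.30),(.12,.20),(.06,.21),(0,.18),(-.03,.13)):
    q=inverse_kinematics(box(u_,0,z_),[np.pi,0,yw]);print(round(yw,2),u_,None if q is None else q.round(2).tolist())
E
```

```text
24.3667
-1.06 0.15 [-0.78, 0.47, 1.08, -0.0, 1.59, 1.85]
-1.06 0.12 [-0.76, 0.45, 1.3, -0.0, 1.39, 1.86]
-1.06 0.06 [-0.74, 0.31, 1.46, -0.0, 1.37, 1.89]
-1.06 0 [-0.71, 0.21, 1.64, -0.0, 1.29, 1.92]
-1.06 -0.03 [-0.69, 0.2, 1.75, -0.0, 1.19, 1.94]
2.08 0.15 [-0.78, 0.47, 1.08, 0.0, 1.59, -1.29]
2.08 0.12 [-0.76, 0.45, 1.3, 0.0, 1.39, -1.28]
2.08 0.06 [-0.74, 0.31, 1.46, 0.0, 1.37, -1.25]
2.08 0 [-0.71, 0.21, 1.64, 0.0, 1.29, -1.22]
2.08 -0.03 [-0.69, 0.2, 1.75, 0.0, 1.19, -1.2]
```

View pics/c5.png

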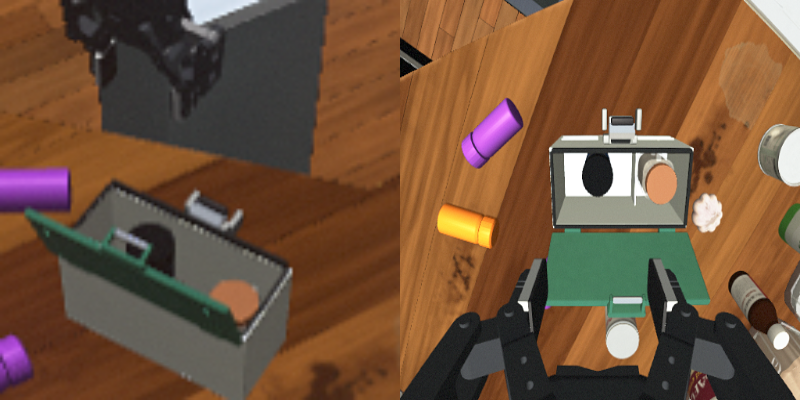

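The shaker stands upright in its compartment, at (597,173) in the wrist view. Now I swing the lid with shut fingers from behind.

```bash
cat >> h.py <<'E'
def tip(th,r,t=.010,w=.011):
    u=.0435;z=.119
    if th>np.pi/2: return box(u-.111*np.cos(th)+t*np.sin(th)+w,0,z+.07*np.sin(th))
    return box(u-r*np.cos(th)+t*np.sin(th)+w,0,z+r*np.sin(th)+t*np.cos(th))
E
python3 - <<'E'
from plant import *
from h import *
e=[np.pi,0,YAW+np.pi]
move_l(box(.145,0,.30),feed=.25)
print(move_l(box(.145,0,.19),feed=.2,max_force=10))
for th in np.r_[1.95:1.56:4j,1.4,1.2,1.0,.8,.6,.45,.35,.28]:
    r=.07+.012*(1-min(th,1.57)/1.57)
    hit=move_l(tip(th,r),feed=.06,max_force=25)
    s=observe();print(round(th,2),hit,s["ft_force"].round(1),s["eef_pos"].round(3),round(s["time_s"],1))
    if hit: break
E
```

```text
False
1.95 False [0.5 0.2 0.6] [ 0.558 -0.42   0.184] 26.7
1.82 False [ 0.9  0.2 -0.5] [ 0.552 -0.407  0.187] 27.0
1.69 False [-0.7 -0.9  0.1] [ 0.545 -0.395  0.188] 27.4
1.56 False [ 0.4 -0.2 -0. ] [ 0.538 -0.383  0.189] 27.8
1.4 False [-0.   0.6  0.2] [ 0.532 -0.373  0.191] 28.1
1.2 False [-1.1 -0.6 -0.2] [ 0.525 -0.36   0.19 ] 28.6
1.0 False [-0.3 -0.6 -0. ] [ 0.517 -0.347  0.187] 28.9
0.8 False [-0.1  0.2 -0.4] [ 0.511 -0.335  0.18 ] 29.4
0.6 False [ 0.2 -1.2 -0.3] [ 0.504 -0.324  0.17 ] 29.8
0.45 False [-0.5  1.1 -0.6] [ 0.5   -0.317  0.161] 30.1
0.35 False [-0.4  0.1  0.7] [ 0.498 -0.313  0.155] 30.4
0.28 False [-0.5 -0.2 -0.1] [ 0.497 -0.311  0.15 ] 30.6
```

```bash
cat >> h.py <<'E'
def lidpts(get_image,get_calibration,n):
    P,D=get_image(n);c=get_calibration(n);W=cloud(P,D,c["intrinsics"],c["dist_coeffs"],c["world_from_camera"]).reshape(-1,3)
    p=P.reshape(-1,3).astype(int);d=W[:,:2]-BX;k,s=np.cos(YAW),np.sin(YAW)
    q=np.array([d@[k,s],d@[-s,k],W[:,2]]).T
    m=(p[:,1]-p[:,0]>15)&(abs(q[:,0])<.13)&(abs(q[:,1])<.105)&(q[:,2]>.1)
    return P,q[m]
E
python3 - <<'E'
from plant import *
from h import *
for n in("scene","top"):
    P,q=lidpts(get_image,get_calibration,n);cv2.imwrite(f"pics/{n}6.png",P[:,:,::-1])
    A=np.polyfit(q[:,0],q[:,2],1);print(n,len(q),q.min(0).round(3),q.max(0).round(3),A)
    if n=="scene": cv2.imwrite("pics/c6.png",cv2.resize(P[90:220,190:340,::-1],(600,520)))
E
```

```text
scene 2192 [-0.045 -0.101  0.11 ] [0.055 0.099 0.209] [-0.31187614  0.14258278]
top 556 [-0.064 -0.099  0.104] [0.053 0.005 0.553] [-0.3880544   0.14272398]
```

View pics/c6.png

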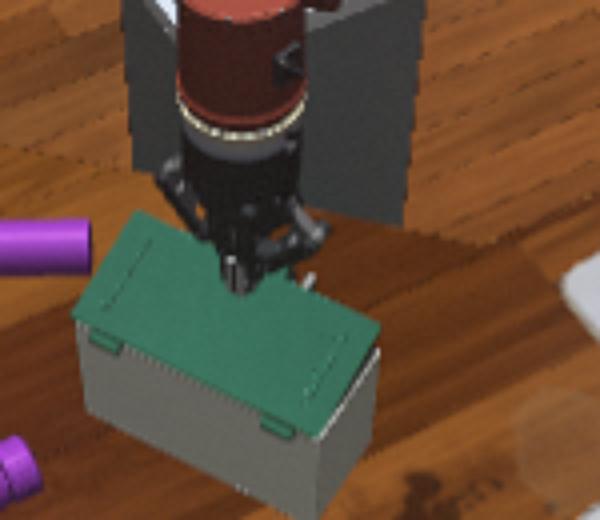

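The picture shows the lid nearly down (angle about 0.3) with the finger near the press point. Now I press in small steps with force logging.

```bash
python3 - <<'E'
from plant import *
from h import *
def F():
    f=[]
    for _ in range(4): f.append(observe()["ft_force"][2]);hold(.01)
    return np.mean(f)
f0=F();pk=0;log=[]
u=.0435-.076
print("h",move_l(box(u,0,.1435),feed=.03,max_force=25),F()-f0)
z=.1435;click=None
while z>.120:
    z-=.0005
    hit=move_l(box(u,0,z),feed=.01,max_force=15)
    f=F()-f0;za=observe()["eef_pos"][2];log.append((round(za*1e3,2),round(f,1)))
    pk=max(pk,f)
    if z<.134 and pk>4 and f<pk-3: print("drop");break
    if f>24: print("limit");break
    if len(log)>3 and za<.133 and f>10 and f-log[-3][1]>8*abs(za*1e3-log[-3][0])*.9: print("steep");break
print(log,observe()["time_s"])
E
```

```text
h False -0.2622417222987497
drop
[(np.float64(142.95), np.float64(0.2)), (np.float64(142.47), np.float64(-0.1)), (np.float64(142.0), np.float64(0.4)), (np.float64(141.46), np.float64(0.5)), (np.float64(140.98), np.float64(-0.3)), (np.float64(140.45), np.float64(0.4)), (np.float64(139.97), np.float64(0.6)), (np.float64(139.47), np.float64(0.4)), (np.float64(138.97), np.float64(-0.2)), (np.float64(138.49), np.float64(1.3)), (np.float64(138.24), np.float64(2.7)), (np.float64(137.97), np.float64(5.0)), (np.float64(137.62), np.float64(6.5)), (np.float64(137.23), np.float64(7.4)), (np.float64(136.83), np.float64(7.8)), (np.float64(136.41), np.float64(8.5)), (np.float64(135.99), np.float64(8.7)), (np.float64(135.54), np.float64(9.5)), (np.float64(135.1), np.float64(9.9)), (np.float64(134.03), np.float64(3.9))] 37.125
```

```bash
cat >> h.py <<'E'
def lidangle(gi,gc):
    for n in("scene","top"):
        P,q=lidpts(gi,gc,n);q=q[(q[:,2]<.16)&(q[:,0]>-.045)&(q[:,0]<.04)&(abs(q[:,1])>.03)]
        A=np.polyfit(q[:,0],q[:,2],1);r=abs(q[:,2]-np.polyval(A,q[:,0]));A=np.polyfit(q[r<.004,0],q[r<.004,2],1)
        print(n,len(q),"angle",-np.arctan(A[0]).round(4),"z@r76",np.polyval(A,.0435-.076).round(4))
    return P
def F(observe,hold,n=4):
    f=[]
    for _ in range(n): f.append(observe()["ft_force"][2]);hold(.01)
    return np.mean(f)
E
python3 - <<'E'
from plant import *
from h import *
u=.0435-.076
move_l(box(u,0,.145),feed=.05)
f0=F(observe,hold,10);z=.1395;L=[]
lidangle(get_image,get_calibration)
move_l(box(u,0,z),feed=.03)
while z>.130:
    z-=.0005;move_l(box(u,0,z),feed=.01);f=F(observe,hold)-f0;L.append((float(round(observe()["eef_pos"][2]*1e3,2)),float(round(f,1))))
    if f>4: break
print(L,observe()["time_s"])
E
```

```text
scene 1260 angle 0.0769 z@r76 0.1346
top 508 angle 0.0734 z@r76 0.133
[(139.06, -0.0), (138.5, -0.6), (137.96, -0.3), (137.47, -0.6), (136.96, -0.0), (136.45, -0.5), (135.98, -0.3), (135.47, -0.3), (134.95, 0.0), (134.49, -0.3), (134.08, 0.2), (133.78, 2.9), (133.41, 5.1)] 41.7083
```

The angle of about 0.075 means it is not latched: the drop was only the latch nose giving way at gasket onset. I keep pressing.

```bash
python3 - <<'E'
from plant import *
from h import *
u=.0435-.076
z=.1330;L=[];pk=0
f0=-0.3+F(observe,hold,6)-5.1  # rough zero
while z>.122:
    z-=.0004;move_l(box(u,0,z),feed=.01);f=F(observe,hold)-f0;L.append((float(round(observe()["eef_pos"][2]*1e3,2)),float(round(f,1))))
    pk=max(pk,f)
    if f<pk-2: print("drop");break
    if f>24: print("limit");break
print(L,observe()["ft_force"],observe()["time_s"])
E
```

```text
limit
[(133.07, 5.6), (132.68, 5.7), (132.31, 6.2), (131.98, 6.6), (131.63, 7.0), (131.29, 7.6), (130.93, 7.8), (130.59, 8.5), (130.22, 9.0), (129.82, 9.3), (129.42, 9.4), (129.0, 9.1), (128.58, 9.5), (128.17, 9.5), (127.94, 10.7), (127.72, 11.6), (127.45, 12.7), (127.2, 13.7), (126.91, 14.1), (126.63, 15.3), (126.38, 16.0), (126.1, 16.6), (125.8, 17.7), (125.61, 18.6), (125.53, 20.6), (125.4, 22.6), (125.25, 24.6)] [-10.47650653   9.94770008  24.37125713] 49.4083
```

The force plateaus near 129 mm, and at 125.6 mm it starts to climb steeply (8 N/mm), which is the rubber stop. I lift and verify.

```bash
python3 - <<'E'
from plant import *
from h import *
u=.0435-.076
move_l(box(u,0,.16),feed=.06)
move_l(box(u,0,.30),feed=.25)
p=box(-.16,0,.33);move_l(p,feed=.25)
P=lidangle(get_image,get_calibration)
cv2.imwrite("pics/t9.png",cv2.resize(P[140:250,210:310,::-1],(500,550),interpolation=cv2.INTER_CUBIC))
hold(1.0);lidangle(get_image,get_calibration)
print(observe()["time_s"])
E
```

```text
scene 1217 angle 0.0099 z@r76 0.1294
top 1140 angle 0.0085 z@r76 0.1278
scene 1205 angle 0.0133 z@r76 0.1293
top 1142 angle 0.0036 z@r76 0.1276
52.775
```

View pics/t9.png

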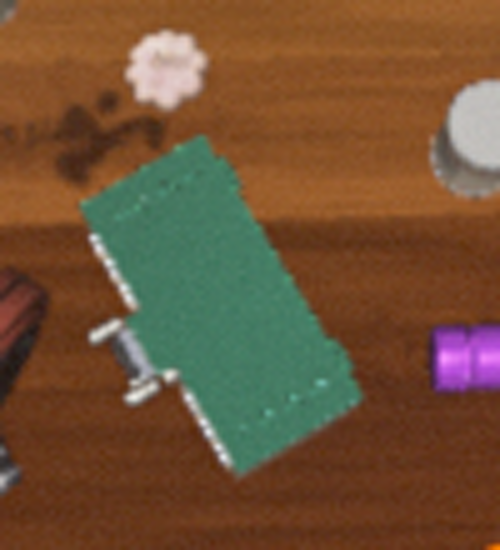

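The lid holds at about 0.01 with nothing touching it, so it is latched. The picture shows it shut at (220,300), with the garlic and the purple shaker undisturbed.

```bash
python3 -c "
from plant import *
print(job_done())"
```

```text
the job is handed in; nothing more can be done
None
```

The job is handed in at about 53 s: I stood the shaker up and let go of it, set it upright in the empty compartment, and latched the lid, which holds at about 0.01 rad; the press peaked near 25 N, just onto the rubber stop rather than only to the catch.

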